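# Dial the code on the blade lockbox and slide it open

## Robot

A 6-joint arm with a two-finger parallel gripper is mounted at the origin on the work surface. World frame = base frame: x ahead of the robot, y to its left, z up, the work surface at z = 0. Lengths are in m, angles in rad, forces in N, time in s.
With the tool pointing down it reaches from about 0.35 to 0.975 m from the base axis. Payload 7.1 kg.
Tool frame: the origin (TCP) lies midway between the tips of the shut fingers; the grasp point (between the pads) lies 19 mm behind it; z points along the fingers, y is the line along which they close (so a half turn about z gives the same grasp; the last joint's range is limited). The gripper opens to 88 mm and grips with 3 to 60 N. Pads are 20 mm wide; open, the fingers measure 115 mm over their backs; the gripper's body (75 mm by 178 mm) begins 61 mm behind the grasp point.
Start: joints at [-1.353, 0.423, 1.63, -0, 1.089, -0.019], TCP at [0.147, -0.608, 0.223] pointing down, gripper open.
Joint ranges: [-3, 3], [-0.9, 2.11], [0.09, 2.58], [-1.31, 4.45], [0.11, 2.69], [-2.54, 2.54]. Speed limits (rad/s): [2.39, 2.39, 3.01, 3.14, 3.14, 3.14].

## Interface

Orientations are given as a unit quaternion [w, x, y, z].
In Python, from station import move_pose, movel, movej, command_gripper, wait, inverse_kinematics, read_camera, camera_info, MotionError, job_done, get_time, get_joint_pos, get_qvel, get_effort, get_tcp_pos, get_ee_rot, get_ft_force, get_ft_torque, get_grip_width, get_finger_force gives the robot as it stands. Calls block until the motion is done:
- move_pose(position, orientation): joint-space move of the TCP to a pose.
- movel(position, frame=None, v=0.15, until_force=None): straight line of the TCP; frame=None keeps the orientation; v is the mean speed in m/s. With until_force (N) it stops when the force on the tool has changed by that much, and returns True; else False.
- movej(angles): joint-space move.
- command_gripper(opening): opening from 0.0 (shut) to 1.0 (fully open); the grip force is fixed at half the most; returns when the fingers have stopped.
- wait(seconds).
- inverse_kinematics(position, orientation): joint angles nearest the present ones, or None.
- read_camera(name): name is "side" or "top"; returns the picture (480x640x3 uint8, red, green, blue); there is no depth.
- camera_info(name): a dict with "intrinsics" (3x3 intrinsics, pixels), "T" (4x4, takes a point from camera to world coordinates). Camera axes: x right, y up, looking along -z (the intrinsics and any distortion apply to the point x, -y, -z); pixel columns grow to the right and rows downward; lengths in m; the calibration is good to about 2 mm. A picture is of the moment at which its call begins. camera_info takes no time and is no camera call.
A pose or a line that the arm cannot do raises MotionError and nothing moves.
- job_done(): hands the job in; it is judged then, once.
Readings, each from a call of its own:
- get_time(): time.
- get_joint_pos(): joint angles.
- get_qvel(): joint speeds.
- get_effort(): joint torques, N m.
- get_tcp_pos(): TCP position.
- get_ee_rot(): TCP orientation.
- get_ft_force(): force on the tool from outside, world axes, zero at the start.
- get_ft_torque(): the same for the moment, N m.
- get_grip_width(): opening from 0.0 (shut) to 1.0 (fully open).
- get_finger_force(): force on a finger pad.
Only numpy, scipy, OpenCV 4.12 (cv2) and the standard library are available. Lean on these libraries where they do the work, as an engineer would, in place of code of your own. Each camera call takes 0.05 s, during which the arm holds its last target. There are 200 camera calls.

## Task

Unlock the bakery's blade lockbox: roll its three pip-numbered wheels one at a time to the code 3 (left), 5 (middle), 4 (right), each number squarely uppermost between its red index bars, pressing gently (never more than 14 N on a wheel) and never touching two wheels at once. Then slide the orange latch knob fully over to the green mark without forcing it (25 N at most), let go, and leave the bowl, shaker and bun where they are.

Things in the scene. Friction and masses are not known exactly. Their poses are not given: they have to be found in the camera images.
- lockbox: fixed blue metal case with a steel lid, 200 (x) by 260 (y) by 80 mm high; origin at the centre of its underside on the worktop; z up, x points away from the robot at yaw 0, y to the robot's left. Three wheels stick out of slots in the lid; the latch track lies on the near part of the lid
- wheel_left (a joint): turn of the left wheel, rad: 0 when its 1-pip face is uppermost between its two red index bars; each next number is 0.785 further; grows as its top rolls towards the lockbox's +x (away from the robot); stops at -0.4 and 5.9. Number 3 is uppermost at 1.571. A smooth rim without clicks; it stays where it is left
- wheel_middle (a joint): turn of the middle wheel, rad: 0 when its 1-pip face is uppermost between its two red index bars; each next number is 0.785 further; grows as its top rolls towards the lockbox's +x (away from the robot); stops at -0.4 and 5.9. Number 5 is uppermost at 3.142. A smooth rim without clicks; it stays where it is left
- wheel_right (a joint): turn of the right wheel, rad: 0 when its 1-pip face is uppermost between its two red index bars; each next number is 0.785 further; grows as its top rolls towards the lockbox's +x (away from the robot); stops at -0.4 and 5.9. Number 4 is uppermost at 2.356. A smooth rim without clicks; it stays where it is left
- slot_left (a point): left wheel's slot: the point of the lid's top (80 mm above the worktop) under the wheel's top; x = +30, y = +45 mm in the lockbox frame. Each wheel is a black disc of radius 30 mm, 16 mm wide, axle along the lockbox's y, eight faces with 1 to 8 black pips (1 white, 2 yellow, 3 green, 4 blue, 5 orange, 6 pink, 7 grey, 8 brown). Its top is nominally 16 mm above this point, but each sprung axle sits up to 6 mm higher or lower: feel for it
- slot_middle (a point): middle wheel's slot: the point of the lid's top (80 mm above the worktop) under the wheel's top; x = +30, y = 0 mm in the lockbox frame. Every wheel's axle is sprung: pressed down it yields 1 mm per 6 N or so, at most 8 mm. A wheel is damaged above 14 N
- slot_right (a point): right wheel's slot: the point of the lid's top (80 mm above the worktop) under the wheel's top; x = +30, y = -45 mm in the lockbox frame. A wheel is rolled by friction: press its top with a flat fingertip and drag along the lockbox's x. Turning takes about 2.3 N at the rim; with less than about 5 N of pressing the finger may slip
- latch_knob (a point): centre of the orange latch knob, a block 20 by 20 mm and 26 mm high whose foot is 2 mm above the lid (this point is 95 mm above the worktop, at x = -60 mm in the lockbox frame); it moves along the lockbox's y
- latch (a joint): latch slide in m: 0 locked (knob at y = -12 mm in the lockbox frame), grows as the knob goes to the lockbox's +y (left, towards the green mark), 0.026 at the end stop, fully over. Friction about 2 N. While any wheel is off its number, a pin stops the latch after a few mm
- bowl: bystander: loose steel bowl, 120 mm across, 60 mm high, origin under its centre
- shaker: bystander: loose clear jar with a steel cap, 54 mm across, 110 mm high, origin under its centre
- bun: bystander: loose orange bun, 92 mm across, 50 mm high, origin under its centre

How it is judged:
On the way, in this order (a step that is already met when the one before it is completed fails the run):
1. all three wheels show the code, the latch still shut (value of joint wheel_left between 1.391 and 1.751 rad and value of joint wheel_middle between 2.962 and 3.322 rad and value of joint wheel_right between 2.176 and 2.536 rad and value of joint latch below 0.008 m), for 0.2 s.
2. the latch is slid over with the code still set (value of joint wheel_left between 1.351 and 1.791 rad and value of joint wheel_middle between 2.922 and 3.362 rad and value of joint wheel_right between 2.136 and 2.576 rad and value of joint latch above 0.021 m), for 0.2 s.
At the end, for the whole second after the job is handed in: wheels at 3-5-4, each within 0.22 rad (13 degrees) of square (0.18 rad when first set, before the latch moves); latch more than 21 mm along its 26 mm slide; bowl, shaker and bun each within 30 mm of where they stood (all of step 2 and distance of each of bowl, shaker, bun from where it was at the start of the episode below 0.03 m); the robot touches nothing.
It fails at once if a wheel is pressed with more than 14 N (contact force between any of cradle_left, cradle_middle, cradle_right and the fingers above 14 N).
It fails at once if two wheels are touched at the same time (contact force between each of cradle_left, cradle_middle and the fingers above 0.3 N or contact force between each of cradle_middle, cradle_right and the fingers above 0.3 N).
It fails at once if the latch is forced with more than 25 N (contact force between latch and the fingers above 25 N).
It fails at once if the bowl, shaker or bun is moved more than 30 mm (distance of any of bowl, shaker, bun from where it was at the start of the episode above 0.03 m).
It also fails if it takes over 64 s, if anything falls off the work surface, if the arm or the gripper's body presses on something with over 40 N, if the wrist force passes 120 N, or if a joint passes its speed limit or range.

## Working session

There is one attempt and no reset: what is moved stays moved. The work goes in short steps, each a Python script; the robot and the scene stay as the last script left them, time stands still between calls to the robot, and variables do not carry over. Pictures are saved under pics/ and viewed, at most 10 in all, crops included, and the job is handed in when it is done.

```bash
mkdir -p pics; ls; python3 - <<'E'
from station import *
import cv2,numpy as np
np.set_printoptions(precision=4,suppress=True)
for n in("top","side"):
    im=read_camera(n); cv2.imwrite(f"pics/{n}0.png",im[:,:,::-1]); i=camera_info(n); print(n,{k:np.array(v) if not isinstance(v,(str,dict)) else v for k,v in i.items()})
print(get_time(),get_ee_rot(),get_ft_force())
E
```

```text
pics
top {'intrinsics': array([[452.3914,   0.    , 315.3241],
       [  0.    , 452.3914, 247.7078],
       [  0.    ,   0.    ,   1.    ]]), 'T': array([[ 0.0159,  0.9985, -0.0524,  0.5974],
       [-0.9997,  0.0169,  0.0188,  0.0601],
       [ 0.0197,  0.0521,  0.9984,  0.8073],
       [ 0.    ,  0.    ,  0.    ,  1.    ]])}
side {'intrinsics': array([[469.5371,   0.    , 319.9715],
       [  0.    , 469.5371, 234.7135],
       [  0.    ,   0.    ,   1.    ]]), 'T': array([[ 0.7588,  0.3787, -0.53  ,  0.1872],
       [-0.6512,  0.4224, -0.6305, -0.4284],
       [-0.0149,  0.8235,  0.5671,  0.54  ],
       [ 0.    ,  0.    ,  0.    ,  1.    ]])}
0.1 [-0.0007  0.993   0.1181 -0.0001] [-0.1745 -0.452  -0.0738]
```

View pics/top0.png

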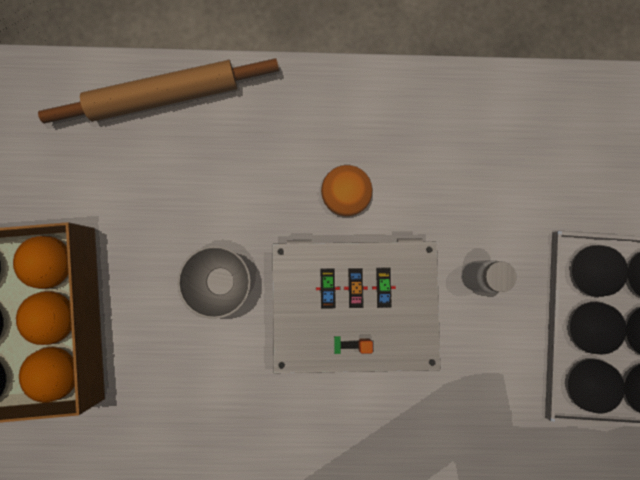

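View pics/side0.png

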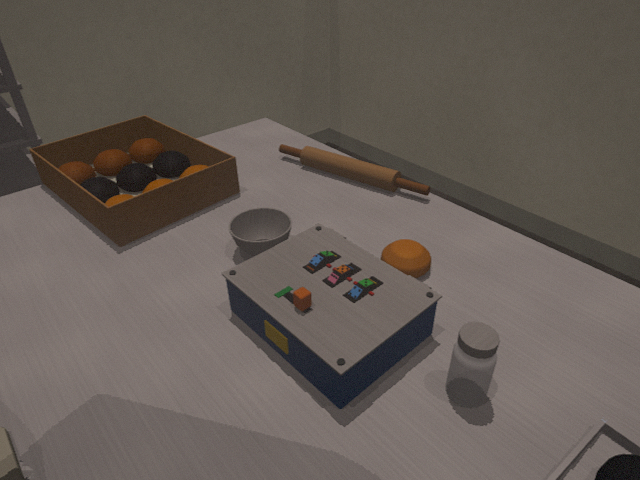

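The top picture shows the lockbox lid spanning px (272,242)–(440,373). The wheels are near (328,288), (356,288) and (384,287), and the knob is at (366,346). The bowl, bun and shaker all stand clear of the lid. I'll zoom in next.

```bash
cat > h.py <<'E'
import numpy as np, cv2
from station import *
np.set_printoptions(precision=4,suppress=True)
def pix2w(n,uv,z):
    i=camera_info(n);K=np.array(i["intrinsics"]);T=np.array(i["T"])
    d=np.linalg.solve(K,[uv[0],uv[1],1.]);d=T[:3,:3]@[d[0],-d[1],-d[2]]
    return T[:3,3]+d*(z-T[2,3])/d[2]
def w2pix(n,p):
    i=camera_info(n);K=np.array(i["intrinsics"]);T=np.array(i["T"])
    c=T[:3,:3].T@(np.array(p)-T[:3,3]);q=K@[c[0],-c[1],-c[2]];return q[:2]/q[2]
E
python3 - <<'E'
from h import *
a=cv2.imread("pics/top0.png");s=cv2.imread("pics/side0.png")
A=cv2.resize(a[262:362,310:410],(600,600),interpolation=cv2.INTER_CUBIC)
cv2.imwrite("pics/z1.png",A)
S=cv2.resize(s[240:320,265:395],(780,480),interpolation=cv2.INTER_CUBIC); cv2.imwrite("pics/z2.png",S)
# bolts: dark blobs in lid
for n,z in(("top",.08),):
    g=cv2.cvtColor(a,6)
    for c in((280,252),(429,250),(432,362),(281,365)):
        w=g[c[1]-8:c[1]+9,c[0]-8:c[0]+9].astype(float);m=np.clip(np.median(w)-25-w,0,None)
        ys,xs=np.mgrid[-8:9,-8:9];u=(c[0]+(m*xs).sum()/m.sum(),c[1]+(m*ys).sum()/m.sum());print(u,pix2w("top",u,.082))
hsv=cv2.cvtColor(a,40)
m=(hsv[...,0]<15)&(hsv[...,1]>150);m[:335]=0;m[360:]=0;m[:,:350]=0;m[:,385:]=0
ys,xs=np.where(m);print("knob",xs.mean(),ys.mean(),len(xs),pix2w("top",(xs.mean(),ys.mean()),.105))
for c in((328,288),(356,288),(384,287)):print(pix2w("top",c,.096))
E
```

```text
(np.float64(280.26697127937337), np.float64(251.25587467362925)) [0.6288 0.1025 0.082 ]
(np.float64(428.720700152207), np.float64(249.3386605783866)) [ 0.6359 -0.1366  0.082 ]
(np.float64(431.6394389438944), np.float64(362.0024752475247)) [ 0.4563 -0.1417  0.082 ]
(np.float64(281.1455457967378), np.float64(364.8651191969887)) [0.449  0.0976 0.082 ]
knob 365.51162790697674 346.01162790697674 172 [ 0.4839 -0.0329  0.105 ]
[0.5718 0.0258 0.096 ]
[ 0.5725 -0.0182  0.096 ]
[ 0.5747 -0.0623  0.096 ]
```

View pics/z1.png

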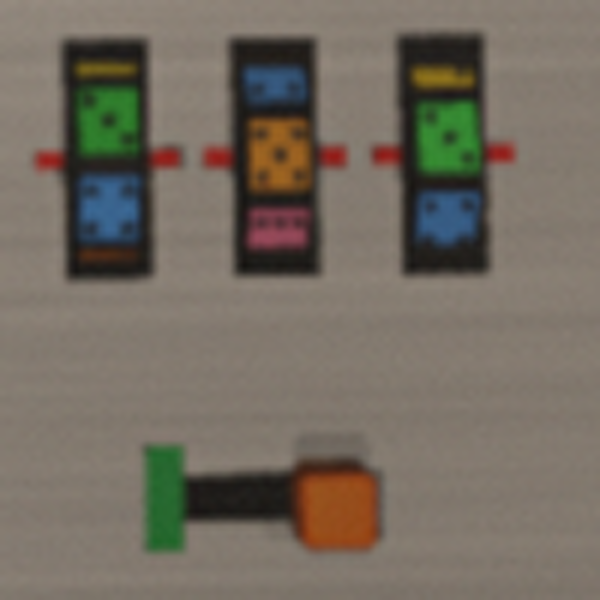

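View pics/z2.png

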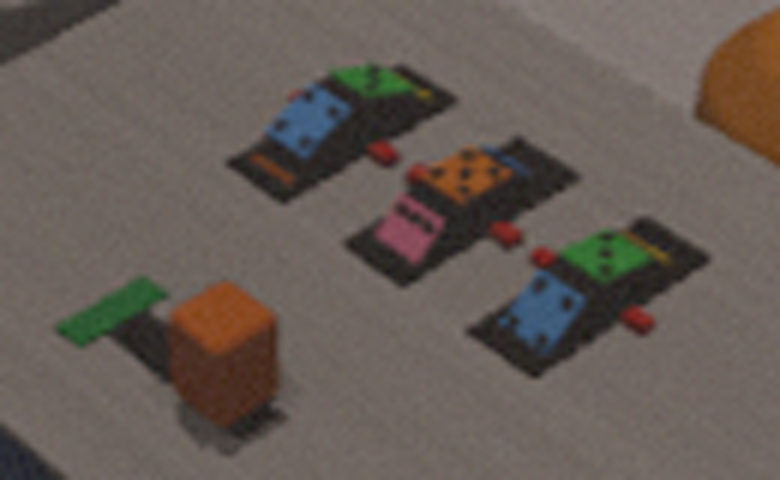

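The crops show the wheels against the red bars. On the left wheel the 3/4 gap is at the bars, on the middle 5 is nearly square, and on the right 3 sits slightly beyond the bars. From the bolts, the box frame is centred at (0.5425, -0.0196) with yaw 0.030. The slot and knob pixels agree with this to 1 mm.

```bash
cat >> h.py <<'E'
YAW=.030;O=np.array([.5425,-.0196]);c,s=np.cos(YAW),np.sin(YAW);R2=np.array([[c,-s],[s,c]])
def box(x,y,z): return [*(O+R2@[x,y]),z]
Q=[0,np.cos(YAW/2),np.sin(YAW/2),0]
YS=dict(left=.045,middle=0.,right=-.045);GOAL=dict(left=np.pi/2,middle=np.pi,right=.75*np.pi)
HUE={2:(22,34,1),3:(45,85,2),4:(95,120,3),5:(8,20,4),6:(150,178,5)}
def theta(im,which,n="top",top=.096):
    ph=np.radians(np.arange(-62,62,.5));la=np.arange(-.0055,.0056,.0005)
    m=np.array([[w2pix(n,box(.03+.03*np.sin(p),YS[which]+l,top-.03+.03*np.cos(p))) for l in la] for p in ph],np.float32)
    h=cv2.cvtColor(cv2.remap(im,m,None,cv2.INTER_CUBIC),cv2.COLOR_RGB2HSV)
    out=[]
    for k,(a,b,j) in HUE.items():
        w=((h[...,0]>=a)&(h[...,0]<=b)&(h[...,1]>90)).sum(1)>len(la)*.35
        if w.sum()>20:
            p=ph[w];out.append((k,round(j*np.pi/4+(p.min()+p.max())/2,3),round(p.min(),2),round(p.max(),2)))
    return out
def look(names=("left","middle","right")):
    im=read_camera("top")
    for w in names: print(w,theta(im,w),"goal",round(GOAL[w],3))
    return im
E
python3 - <<'E'
from h import *
look(); im=read_camera("side")
for w in YS: print("side",w,theta(im,w,"side"))
for q in ("shaker",(492,278)),("bowl",(215,283)): print(q[0],pix2w("top",q[1],.1))
print(inverse_kinematics(box(.03,.045,.15),Q))
command_gripper(0.)
move_pose(box(.036,.045,.13),Q)
f=[]
for _ in range(10): f.append(get_ft_force()); wait(.01)
print(get_time(),np.mean(f,0),np.std(f,0),get_tcp_pos(),get_ee_rot(),get_grip_width())
E
```

```text
Traceback (most recent call last):
  File "h.py", line 28, in look
    for w in names: print(w,theta(im,w),"goal",round(GOAL[w],3))
                            ~~~~~^^^^^^
  File "h.py", line 18, in theta
    m=np.array([[w2pix(n,box(.03+.03*np.sin(p),YS[which]+l,top-.03+.03*np.cos(p))) for l in la] for p in ph],np.float32)
                 ~~~~~^^^^^^^^^^^^^^^^^^^^^^^^^^^^^^^^^^^^^^^^^^^^^^^^^^^^^^^^^^^^
  File "h.py", line 9, in w2pix
    i=camera_info(n);K=np.array(i["intrinsics"]);T=np.array(i["T"])
ValueError: time passes only in moves, steps and waits
```

```bash
sed -i 's/i=camera_info(n);/i=CI[n];/' h.py; sed -i '3a CI={n:camera_info(n) for n in ("top","side")}' h.py
python3 - <<'E'
from h import *
look(); im=read_camera("side")
for w in YS: print("side",w,theta(im,w,"side"))
for q in ("shaker",(492,278)),("bowl",(215,283)): print(q[0],pix2w("top",q[1],.1))
print(inverse_kinematics(box(.03,.045,.15),Q))
command_gripper(0.)
move_pose(box(.036,.045,.13),Q)
f=[]
for _ in range(10): f.append(get_ft_force()); wait(.01)
print(get_time(),np.mean(f,0),np.std(f,0),get_tcp_pos(),get_ee_rot(),get_grip_width())
E
```

```text
left [(2, np.float64(1.737), np.float64(0.83), np.float64(1.07)), (3, np.float64(1.95), np.float64(0.03), np.float64(0.72)), (4, np.float64(1.889), np.float64(-0.82), np.float64(-0.11)), (5, np.float64(3.011), np.float64(-1.08), np.float64(0.82))] goal 1.571
middle [(4, np.float64(3.076), np.float64(0.51), np.float64(0.93)), (5, np.float64(3.176), np.float64(-0.32), np.float64(0.39)), (6, np.float64(3.224), np.float64(-0.98), np.float64(-0.43))] goal 3.142
right [(2, np.float64(1.553), np.float64(0.65), np.float64(0.88)), (3, np.float64(1.737), np.float64(-0.18), np.float64(0.51)), (4, np.float64(1.75), np.float64(-0.92), np.float64(-0.3))] goal 2.356
side left [(3, np.float64(1.719), np.float64(-0.03), np.float64(0.33)), (4, np.float64(1.85), np.float64(-0.81), np.float64(-0.2))]
side middle [(5, np.float64(3.028), np.float64(-0.41), np.float64(0.18)), (6, np.float64(3.12), np.float64(-1.03), np.float64(-0.58))]
side right [(3, np.float64(1.462), np.float64(-0.3), np.float64(0.08)), (4, np.float64(1.601), np.float64(-1.03), np.float64(-0.48))]
shaker [ 0.5915 -0.2318  0.1   ]
bowl [0.577  0.2017 0.1   ]
[ 0.0252  0.4403  1.8014 -0.      0.8999  1.566 ]
4.4 [ 0.1785 -0.0877  0.0914] [0.5124 0.5912 0.4632] [0.5772 0.0258 0.1301] [0.     0.9999 0.0145 0.0001] 0.005551342923073984
```

```bash
cat >> h.py <<'E'
def force(n=12):
    f=[]
    for _ in range(n): f.append(get_ft_force()); wait(.01)
    return np.mean(f,0)
def press(x,y,target=8.):
    """touch the wheel at box (x,y), then press to about target N; returns commanded z"""
    movel(box(x,y,.108),v=.1); wait(.1); f0=force()
    hit=movel(box(x,y,.084),v=.012,until_force=2.5)
    z=get_tcp_pos()[2]; f=force()-f0; print("touch",hit,z,f)
    for _ in range(5):
        if not hit or f[2]>target-1: break
        z-=min((target-f[2])/6.,.8)/1000*.9
        movel(box(x,y,z),v=.01); f=force()-f0
        print("press",z,get_tcp_pos()[2],f)
    return z,f0,f,hit
E
python3 - <<'E'
from h import *
z,f0,f,hit=press(.036,.045)
if hit and 6<f[2]<11:
    for x in(.034,.0255):
        movel(box(x,.045,z),v=.015); print("drag",force()-f0,get_tcp_pos())
print(get_time())
E
```

```text
touch True 0.092984877760504 [-0.256  -0.3617  5.1605]
press 0.09255894765612026 0.09285123343989587 [-0.7317 -0.0277  5.7552]
press 0.0922222221548221 0.09262761206904135 [-1.4782  0.0002  6.6931]
press 0.09202618625917466 0.09249782208596394 [-1.5347  0.0013  7.3941]
drag [1.118  0.161  6.0639] [0.5763 0.0264 0.0928]
drag [1.8295 0.1076 5.5917] [0.5682 0.0262 0.0929]
8.5417
```

```bash
python3 - <<'E'
from h import *
movel(box(.0255,.045,.115),v=.1); movel(box(.0245,-.045,.115),v=.2)
for i in range(2):
    z,f0,f,hit=press(.0245,-.045,8.5)
    if hit and 6<f[2]<11.5:
        for x in(.027,.0345):
            movel(box(x,-.045,z),v=.015); print("drag",force()-f0,get_tcp_pos())
    movel(box(.0345,-.045,.112),v=.1)
move_pose(box(-.12,-.25,.25),Q)
im=look();print(get_time())
cv2.imwrite("pics/t2.png",cv2.resize(im[262:362,310:410,::-1],(600,600),interpolation=cv2.INTER_CUBIC))
E
```

```text
touch True 0.08987870550696361 [-0.0619  0.0362  4.703 ]
press 0.08930916151805271 0.08960197783896093 [-0.9511 -0.1402  6.1779]
press 0.08896084124595034 0.0894018011499991 [-1.3854  0.1085  7.1578]
press 0.08875950582603104 0.08926971745866366 [-1.6765  0.094   7.8483]
drag [-1.498   0.2646  7.6774] [ 0.5709 -0.0638  0.0892]
drag [-1.7311 -0.0176  7.9892] [ 0.5783 -0.0635  0.0892]
touch True 0.08988218177664573 [-0.1611 -0.177   4.7743]
press 0.08932332866555431 0.08961412264785557 [-0.957   0.2521  6.1854]
press 0.08897614399884232 0.08943635225775272 [-1.4602  0.096   7.0942]
press 0.08876527885742173 0.0892669880026391 [-1.6596  0.0116  8.0304]
drag [-1.986   0.0971  7.6359] [ 0.5709 -0.0638  0.0893]
drag [-1.4955  0.2277  7.7209] [ 0.5783 -0.0636  0.0892]
left [(2, np.float64(1.58), np.float64(0.55), np.float64(1.04)), (3, np.float64(1.623), np.float64(-0.3), np.float64(0.4)), (4, np.float64(1.606), np.float64(-1.08), np.float64(-0.42))] goal 1.571
middle [(4, np.float64(3.076), np.float64(0.51), np.float64(0.93)), (5, np.float64(3.176), np.float64(-0.33), np.float64(0.4)), (6, np.float64(3.229), np.float64(-0.97), np.float64(-0.43))] goal 3.142
right [(3, np.float64(2.265), np.float64(0.5), np.float64(0.89)), (4, np.float64(2.378), np.float64(-0.32), np.float64(0.37)), (5, np.float64(2.474), np.float64(-0.94), np.float64(-0.39))] goal 2.356
19.7583
```

View pics/t2.png

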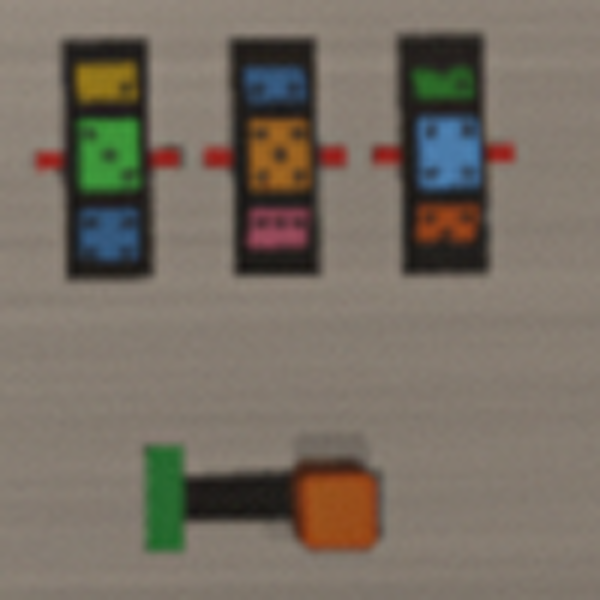

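All three wheels show 3-5-4 square to the red bars, at about 1.61, 3.17 and 2.37 rad. The knob at (340,510) in the crop has not moved. Next I push the latch with the shut fingers.

```bash
python3 - <<'E'
from h import *
move_pose(box(-.06,-.058,.13),Q)
movel(box(-.06,-.058,.090),v=.06); wait(.1); f0=force(); print(f0)
h=movel(box(-.06,-.005,.090),v=.02,until_force=8)
print(h,force()-f0,R2.T@(np.array(get_tcp_pos()[:2])-O),get_tcp_pos()[2])
y=(R2.T@(np.array(get_tcp_pos()[:2])-O))[1]
movel(box(-.06,y-.02,.09),v=.05); movel(box(-.06,y-.02,.14),v=.1)
move_pose(box(-.12,-.25,.25),Q)
im=look();print(get_time())
cv2.imwrite("pics/t3.png",im[200:400,150:550,::-1].repeat(2,0).repeat(2,1))
E
```

```text
[ 0.122  -0.0127 -0.1481]
True [ 0.3406 -1.6862  1.1976] [-0.0601 -0.0066] 0.08981640313962135
left [(2, np.float64(1.575), np.float64(0.55), np.float64(1.03)), (3, np.float64(1.623), np.float64(-0.3), np.float64(0.4)), (4, np.float64(1.61), np.float64(-1.08), np.float64(-0.41))] goal 1.571
middle [(4, np.float64(3.076), np.float64(0.51), np.float64(0.93)), (5, np.float64(3.172), np.float64(-0.33), np.float64(0.39)), (6, np.float64(3.229), np.float64(-0.97), np.float64(-0.43))] goal 3.142
right [(3, np.float64(2.265), np.float64(0.5), np.float64(0.89)), (4, np.float64(2.378), np.float64(-0.32), np.float64(0.37)), (5, np.float64(2.47), np.float64(-0.95), np.float64(-0.39))] goal 2.356
26.4417
```

View pics/t3.png

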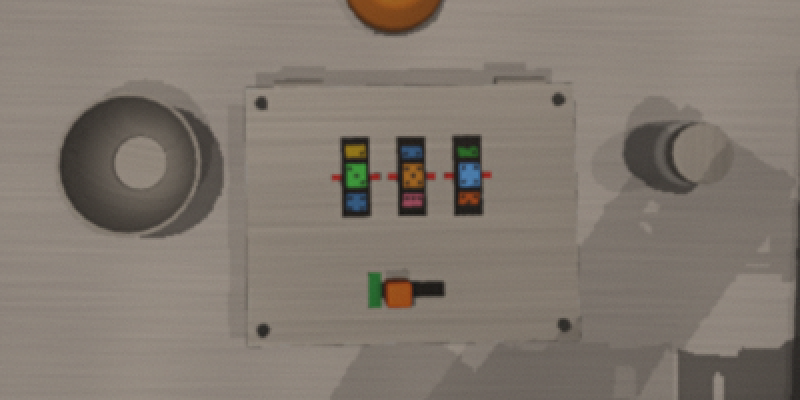

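The knob, now at (399,293) in the crop, sits next to the green mark. It moved about 16 px, or roughly 25 mm, and stopped at the end stop. The wheels are unchanged and the bystanders undisturbed.

```bash
python3 -c "
from station import *
print(job_done())"
```

```text
the job is handed in; nothing more can be done
None
```

I handed the job in at about 26 s: the last picture shows the wheels at 3-5-4, the latch knob about 25 mm over by the green mark, and the bowl, shaker and bun undisturbed. The station gave no verdict.

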